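Open the labeller's guard gate with the worn bolt

TASK

A vial has fallen over inside the bench-top vial labeller and a colleague needs its guard gate held open. The part-used label reel stands in the way of the gate: draw it straight up off its stub spindle and set it down standing on end in the free half of the beige tray, then ease the sagging barrel bolt up over the bent lip of its keeper while you draw it back, without forcing it against the keeper, and by the bolt's knob pull the gate open until its free edge stands about 15 cm from where it was. The gate springs shut by itself, so finish with the knob still in the grip, holding the gate still; leave the two vials on the deck and the other reel where they are.

Things in the scene. Friction and masses are not known exactly. Their poses are not given: they have to be found in the camera images.
- labeller: Fixed bench-top labeller. Origin on the table under the middle of the shut gate; -x is its front (towards the robot at yaw 0), +y the hinge side, -y the latch side. Steel deck 12 mm thick, 460 deep, 480 wide. Shut gate in the plane x = 0, hinge at y = +160, free edge at y = -145 mm. End posts reach 217 mm above the table.
- spindle_top (a point): Top centre of the upright stub spindle, 23 mm across, in front of the gate at (-105, -40) mm in the labeller's frame, 58 mm above the table. Its base is the unwind table, 84 mm across, top 18 mm above the table. The spindle itself passes under the gate; a reel on it does not.
- reel: The part-used label reel to take off: a white paper roll 62 mm across and 75 mm tall with a 27 mm bore, 0.1 to 0.24 kg, standing on the unwind table round the stub spindle (which enters 40 mm into the bore, 2 mm clearance all round). Origin: centre of its underside; z is its axis. While it is on the spindle the gate strikes it after about 0.3 rad.
- tray: The fixed shallow beige tray on the table to the robot's right, 260 (x) x 160 (y) x 30 mm high outside, floor and walls 5 mm thick. Origin: centre of its underside. The other reel stands in its -x half; the +x half is free (its middle is at about +60, 0 mm).
- other_reel: Bystander: a lower, wider reel, 68 mm across and 50 mm tall, standing in the -x half of the tray at about (-60, 0) mm. Origin: centre of its underside. Not to be moved.
- vial_a: Bystander: a clear glass vial 25 mm across, 68 mm tall, on the labeller's deck near the hinge post. Origin: centre of its underside. Not to be moved.
- vial_b: Bystander: a second such vial. Not to be moved.
- gate (a joint): Gate angle about its upright hinge, rad: 0 shut; grows as the free edge swings to the labeller's front (clockwise from above), at most 1.3. 0.49 rad is 15 cm of opening at the free edge. A spring drives it shut with 0.25 N m when shut, 0.5 N m at 0.5 rad. Aluminium frame 25 mm thick with a clear panel, 68 to 200 mm above the table.
- gate_hinge (a point): Point on the gate's upright hinge axis, 178 mm above the table.
- gate_edge (a point): Top of the gate's free edge, in the gate's mid-plane, 200 mm above the table and 305 mm from the hinge axis.
- bolt (a joint): Travel of the barrel bolt along its length, m: 0 to 0.004 shot; grows as it is drawn towards the hinge (labeller's +y while the gate is shut), stop at 0.055. About 1.5 N friction, stays where left. A notch under the nose hangs over the keeper's lip: unlifted, the bolt catches at about 0.006. Lifted, the nose leaves the staple at 0.028, which frees the gate, and the lip at 0.036.
- bolt_lift (a joint): How far the bolt is rocked up about its tail guide, rad: 0 = hanging nose-down (gravity's rest), stop at 0.07. The tail guide is 150 mm from the knob with the bolt shot, about 105 mm when drawn. About 0.035 rad (knob up 5 to 6 mm) clears the lip; the stop comes with the knob up 10 mm (7 mm when drawn).
- knob: The bolt's knob: steel ball 24 mm across on a 10 mm stem standing 50 mm up from the bolt's axis. Origin: the ball's centre, about 223 mm above the table, 29 mm in front of the gate's mid-plane, 250 mm from the hinge along the gate with the bolt shot. The bolt is a 16 mm bar; its strap, 35 mm from the knob towards the latch, tops out 25 mm below the ball's centre.
- keeper: The bent keeper on the latch post: a staple 16 mm long round the bolt's nose, and on its gate side a 4 mm thick lip bent up from its lower edge, lip top 169 mm above the table; the lip overlaps the hanging bolt by 7 mm. Its frame is the labeller's frame; the lip is at (-28, -162) mm in it.
Things that resemble listed ones, but are neither listed nor needed, are in the scene too. What is shaped like the reel but pink or yellow is not meant.

How it is judged:
On the way, in this order (a step that is already met when the one before it is completed fails the run):
1. the reel stands in the tray, let go (x of reel in the frame of tray between -0.11 and 0.11 m and y of reel in the frame of tray between -0.06 and 0.06 m and height (world z) of reel below 0.012 m and angle between reel's own z axis and vertical below 0.1 rad and contact force between the fingers and reel below 0.05 N), for 0.2 s.
2. the bolt is drawn back clear of the keeper (value of joint bolt above 0.029 m), for 0.1 s.
At the end, for the whole second after the job is handed in: The gate is held still, 0.36 to 0.64 rad open (11 to 19 cm at its free edge), by the fingers on the bolt's knob (more than 1 N of contact), the bolt still drawn (more than 26 mm); the reel stands upright at rest on the tray's floor (value of joint gate between 0.36 and 0.64 rad and velocity of joint gate between -0.05 and 0.05 rad/s and contact force between the fingers and knob above 1 N and value of joint bolt above 0.026 m and x of reel in the frame of tray between -0.11 and 0.11 m and y of reel in the frame of tray between -0.06 and 0.06 m and height (world z) of reel below 0.012 m and angle between reel's own z axis and vertical below 0.1 rad and linear speed of reel below 0.03 m/s); the arm keeps its last pose, push and grip.
It fails at once if the bolt or anything else is forced against the keeper with more than 25 N (contact force between keeper and anything else above 25 N).
It fails at once if the reel is let go in the air instead of being set down (contact force between reel and anything else below 0.01 N and distance of reel from where it was at the start of the episode above 0.06 m and height (world z) of reel above 0.03 m).
It fails at once if the other reel is moved more than 3 cm (distance of other_reel from where it was at the start of the episode above 0.03 m).
It fails at once if a vial is knocked over or moved more than 3 cm (distance of any of vial_a, vial_b from where it was at the start of the episode above 0.03 m or angle between any of vial_a, vial_b's own z axis and vertical above 0.5 rad).
It also fails if it takes over 61 s, if anything falls off the work surface, if the arm or the gripper's body presses on something with over 40 N, if the wrist force passes 120 N, or if a joint passes its speed limit or range.

ROBOT

A 6-joint arm with a two-finger parallel gripper is mounted at the origin on the work surface. World frame = base frame: x ahead of the robot, y to its left, z up, the work surface at z = 0. Lengths are in m, angles in rad, forces in N, time in s.
With the tool pointing down it reaches from about 0.375 to 0.975 m from the base axis. Payload 3.8 kg.
Tool frame: the origin (TCP) lies midway between the tips of the shut fingers; the grasp point (between the pads) lies 19 mm behind it; z points along the fingers, y is the line along which they close (so a half turn about z gives the same grasp; the last joint's range is limited). The gripper opens to 85 mm and grips with 20 to 120 N. Pads are 22 mm wide; open, the fingers measure 114 mm over their backs; the gripper's body (76 mm by 85 mm) begins 54 mm behind the grasp point. The pads swing forward as they close: fully open they stand 13 mm farther back than shut.
Start: joints at [1.082, 0.264, 1.604, -0, 1.274, -0.037], TCP at [0.295, 0.607, 0.231] pointing down, gripper open.
Joint ranges: [-2.63, 2.63], [-0.94, 2.18], [0.31, 2.57], [-1.31, 4.45], [0, 2.66], [-2.55, 2.55]. Speed limits (rad/s): [2.57, 2.57, 3.14, 3.14, 3.14, 3.14].

INTERFACE

Orientations are given as a rotation vector (axis times angle).
In Python, from workcell import status, read_camera, workorder, masks_of gives the robot as it stands.
- The arm moves only by the tool drive_tool, never from a script. Its argument "rows" is a list of rows, each a list of 7 numbers: the turn, a rotation vector about the tool's x, y, z in degrees, then the shift along the tool's x, y, z in m, then the opening, from 0 (shut) to 1 (fully open). In form: [[ax, ay, az, tx, ty, tz, claw], ...]. A call has 1 to 8 rows; each row shifts and turns the commanded pose from where the row before left it, along the tool's axes as they then stand; what a row does not reach is not made up. A row lasts 1/12 s, in which the tool goes at most 41.7 mm and 7.16 degrees, less where a joint would pass 70% of its speed; a pose out of reach is approached as far as the arm can. A call is refused whole if a number of a shift passes 0.0417 or a number of a turn 7.16, either way. A call with a gripper value outside its range is refused whole. The fingers move at their own pace and stop on an object; "force" is the grip in N (left out, the last holds). Time passes only in rows, so rows that do not move let the fingers close. It gives the time, the measured TCP pose, the force, the opening and the grip force at its end, in the units of the state.
- status.read_state(): the state, without advancing time (a new reading comes with each control period).
- read_camera(name): name is "scene" or "side" or "wrist"; returns a dict with "color" (384x512x3 uint8, red, green, blue), "intrinsics" (3x3 intrinsics, pixels), "D" ([k1, k2, p1, p2, k3] as OpenCV has them; the pictures are not rectified), "world_from_camera" (4x4, takes a point from camera to world coordinates); the wrist camera has in their place "mount" (4x4, takes a point from camera to tool coordinates, whose origin is the TCP and whose axes are the flange's). Camera axes: x right, y up, looking along -z (the intrinsics and any distortion apply to the point x, -y, -z); pixel columns grow to the right and rows downward; lengths in m; the calibration is good to about 2 mm. A picture is of the moment at which its call begins: read the wrist's pose just before it. There is no depth.
- workorder.finish_job(): hands the job in; it is judged then, once.
Trained networks look in a picture, given as the dict that the camera call returned (one of the last four; its "shot" number tells which), for a name from the list of things; names that differ only in an ending like _2 or _b are one class to them, and where a whole thing is asked for, a point or a joint stands for the part that bears it (a point fixed in the world has none). Each returns a list of dicts, best first, with "score" (0 to 1); they miss things now and then, are a little off and sometimes report something else, mostly with a low value. They report only what shows in the picture. A call takes as long as a camera call. They do not tell look-alikes from the thing itself.
- masks_of(picture, name): "mask" (384x512 bool, what is visible of it) and "bbox" ([left, top, right, bottom] in pixels, round what is visible of it).
The state is a dict: "time": time; "q": joint angles; "joint_vel": joint speeds; "joint_torque": joint torques, N m; "tool_pos": TCP position; "tcp_rot": TCP orientation; "wrist_force": force on the tool from outside, world axes, zero at the start; "torque": the same for the moment, N m; "width": opening from 0.0 (shut) to 1.0 (fully open); "grip_force": force on a finger pad.
Only numpy, scipy, OpenCV 4.12 (cv2) and the standard library are available. Lean on these libraries where they do the work, as an engineer would, in place of code of your own. Each camera call takes 0.05 s, during which the arm holds its last target. There are 200 camera calls.

## Working session

There is one attempt and no reset: what is moved stays moved. The work goes in short steps, Python scripts to look and compute and a tool call to move; the robot and the scene stay as the last step left them, time stands still between calls to the robot, and variables do not carry over. Pictures are saved under pics/ and viewed, at most 10 in all, crops included, and the job is handed in when it is done.

Besides the shell and the picture viewer there is one more tool, called as name([rows], argument=value, ...), one row to a line, values as JSON. drive_tool: Moves the arm, as the interface text tells. Its arguments: {"type":"object","properties":{"rows":{"type":"array"},"force":{"type":"number"}},"required":["rows"]}

```bash
ls; mkdir -p pics; cat > h.py <<'E'
import numpy as np, cv2
from workcell import status, read_camera, workorder, masks_of
from scipy.spatial.transform import Rotation as R
def T_of(p,s=None):
    if "world_from_camera" in p: return np.array(p["world_from_camera"])
    T=np.eye(4); T[:3,:3]=R.from_rotvec(s["tcp_rot"]).as_matrix(); T[:3,3]=s["tool_pos"]
    return T@np.array(p["mount"])
def ray(p,uv,T):
    u=cv2.undistortPoints(np.array([[uv]],float),np.array(p["intrinsics"]),np.array(p["D"]))[0,0]
    d=T[:3,:3]@np.array([u[0],-u[1],-1]); return T[:3,3],d/np.linalg.norm(d)
def proj(p,X,T):
    X=np.atleast_2d(X); c=(X-T[:3,3])@T[:3,:3]; c=c*[1,-1,-1]
    return cv2.projectPoints(c,np.zeros(3),np.zeros(3),np.array(p["intrinsics"]),np.array(p["D"]))[0][:,0]
def tri(rs):
    A=0;b=0
    for o,d in rs:
        M=np.eye(3)-np.outer(d,d); A=A+M; b=b+M@o
    X=np.linalg.solve(A,b); return X,[np.linalg.norm((np.eye(3)-np.outer(d,d))@(X-o)) for o,d in rs]
def atz(r,z): o,d=r; return o+d*(z-o[2])/d[2]
E
python3 - <<'E'
from h import *
import pickle
out={}
for n in ["scene","side"]:
    p=read_camera(n); cv2.imwrite(f"pics/{n}0.png",p["color"][...,::-1]); out[n]=p
    for t in ["reel","tray","other_reel","knob","labeller","keeper","gate","bolt","vial_a"]:
        for m in masks_of(p,t)[:4]: 
            ys,xs=np.nonzero(m["mask"]); print(n,t,round(m["score"],2),[int(v) for v in m["bbox"]],round(xs.mean(),1),round(ys.mean(),1))
    print(T_of(p).round(3).tolist())
s=status.read_state();print(s["time"],s["tcp_rot"])
pickle.dump(out,open("p0.pkl","wb"))
E
```

```text
pics
scene reel 0.89 [301, 200, 321, 228] 313.0 214.6
scene reel 0.88 [326, 219, 354, 247] 340.5 234.9
scene reel 0.88 [266, 171, 289, 202] 279.3 186.8
scene reel 0.67 [274, 207, 292, 225] 285.1 217.0
scene tray 0.6 [181, 137, 258, 180] 216.4 158.7
scene tray 0.36 [238, 170, 285, 223] 255.2 192.5
scene tray 0.23 [222, 171, 291, 268] 256.1 220.8
scene other_reel 0.73 [228, 144, 247, 166] 235.4 153.0
scene other_reel 0.21 [124, 165, 368, 379] 233.9 274.1
scene knob 0.53 [242, 169, 250, 191] 245.4 180.7
scene knob 0.38 [326, 267, 332, 286] 327.5 273.3
scene labeller 0.68 [121, 165, 371, 379] 233.9 274.2
scene labeller 0.65 [273, 208, 290, 226] 285.7 217.7
scene keeper 0.73 [219, 173, 292, 269] 256.2 221.0
scene gate 0.72 [220, 173, 293, 270] 255.8 220.4
scene bolt 0.57 [239, 172, 283, 222] 251.2 189.2
scene vial_a 0.81 [321, 280, 330, 306] 325.2 293.1
scene vial_a 0.44 [322, 266, 331, 287] 326.4 274.2
[[-0.879, -0.271, 0.393, 1.086], [0.477, -0.483, 0.734, 1.062], [-0.009, 0.833, 0.554, 0.905], [0.0, 0.0, 0.0, 1.0]]
side reel 0.82 [244, 223, 259, 257] 251.4 242.2
side reel 0.8 [292, 197, 316, 225] 302.2 209.5
side reel 0.51 [214, 180, 238, 243] 226.0 209.3
side reel 0.4 [276, 287, 284, 295] 282.4 290.4
side tray 0.92 [258, 135, 333, 181] 294.9 154.7
side other_reel 0.66 [301, 146, 319, 168] 309.9 157.9
side other_reel 0.32 [197, 179, 238, 274] 215.9 223.7
side knob 0.43 [226, 184, 230, 198] 229.6 190.9
side labeller 0.92 [93, 165, 279, 344] 187.0 259.1
side keeper 0.49 [230, 171, 242, 187] 236.4 179.1
side gate 0.71 [191, 181, 242, 281] 215.8 224.0
side bolt 0.65 [93, 165, 278, 345] 187.2 259.1
side bolt 0.55 [215, 177, 238, 244] 226.5 208.0
side vial_a 0.49 [225, 295, 240, 317] 231.7 306.7
side vial_a 0.45 [213, 307, 222, 327] 215.5 315.9
[[-0.966, 0.188, -0.179, 0.281], [-0.259, -0.675, 0.691, 1.046], [0.009, 0.714, 0.701, 1.173], [0.0, 0.0, 0.0, 1.0]]
1.0 [7.03660593e-01 3.06176353e+00 8.83112827e-05]
```

```bash
python3 - <<'E'
import pickle,cv2,numpy as np
o=pickle.load(open("p0.pkl","rb"))
a=o["scene"]["color"][120:390,110:400,::-1]; b=o["side"]["color"][120:360,80:360,::-1]
cv2.imwrite("pics/c1.png",cv2.resize(a,None,fx=2.2,fy=2.2,interpolation=cv2.INTER_CUBIC))
cv2.imwrite("pics/c2.png",cv2.resize(b,None,fx=2.4,fy=2.4,interpolation=cv2.INTER_CUBIC))
E
```

```text
(no output)
```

View pics/c1.png

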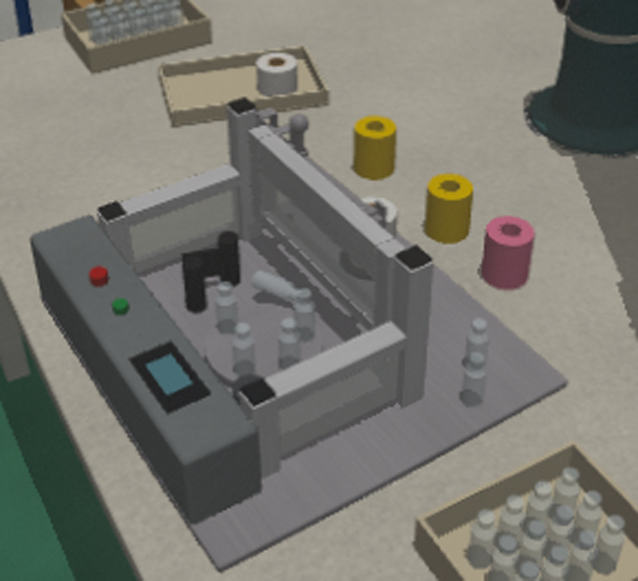

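View pics/c2.png

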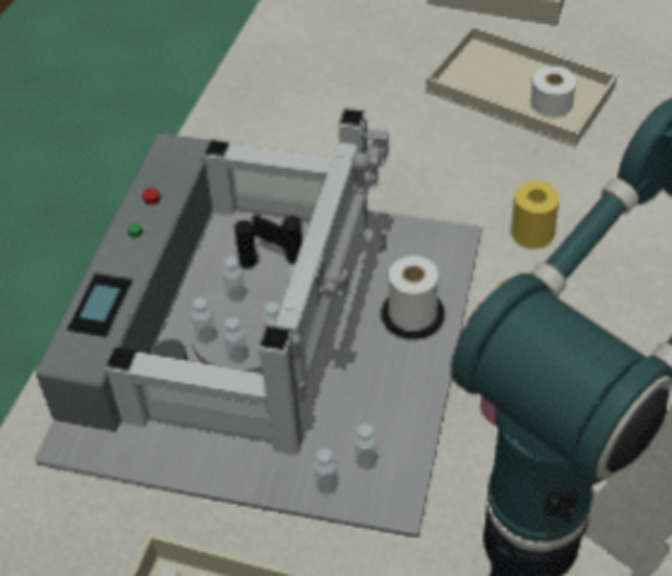

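Scene view: the white reel is partly behind the gate at about (282,217), with yellow reels at (280,187) and (313,215), a pink one at (340,235), and the knob at (246,176). Side view: the white reel on its spindle is at (252,241), a yellow one at (302,209), the knob at (232,187), and the other reel in the tray at (310,158). The white reel standing on the black unwind table is the one meant; the yellow and pink ones are not.

```bash
python3 - <<'E'
from h import *
import pickle
o=pickle.load(open("p0.pkl","rb")); S,D=o["scene"],o["side"]; TS,TD=T_of(S),T_of(D)
f=lambda c:(110+c[0]/2.2,120+c[1]/2.2); g=lambda c:(80+c[0]/2.4,120+c[1]/2.4)
for n,a,b in [("hingepost",(413,258),(275,338)),("latchpost",(241,105),(352,117)),("backL",(112,211),(217,148)),("backH",(256,391),(122,359)),("knob",(298,124),(365,160)),
 ("other top",(277,61),(553,78)),("tray a",(325,98),(575,140)),("tray b",(173,121),(430,82)),("tray c",(305,50),(615,78)),("tray d",(160,68),(474,33)),("deckHf",(566,382),(418,533)),("vial1",(479,325),(364,430)),("vial2",(474,360),(325,457))]:
    X,e=tri([ray(S,f(a),TS),ray(D,g(b),TD)]); print(n,X.round(4),np.round(e,4))
print("reeltop z=.093",atz(ray(D,g((414,273)),TD),.093))
for c in [(480,226),(418,533),(38,462)]: print("deck",atz(ray(D,g(c),TD),.012).round(4))
E
```

```text
hingepost [0.5998 0.3693 0.2138] [0.0003 0.0003]
latchpost [0.6246 0.0137 0.2151] [0.0009 0.0009]
backL [0.8116 0.0292 0.1281] [0.0004 0.0004]
backH [0.7869 0.3813 0.1254] [0.0014 0.0014]
knob [0.5847 0.0893 0.2176] [0.0005 0.0005]
other top [ 0.4103 -0.3195  0.0614] [0. 0.]
tray a [ 0.3593 -0.2473  0.0116] [0.0017 0.0017]
tray b [ 0.602  -0.3157  0.0092] [0.0031 0.0031]
tray c [ 0.3195 -0.3928  0.0237] [0.0001 0.0001]
tray d [ 0.5635 -0.4565  0.0202] [0.0041 0.0041]
deckHf [0.423  0.4398 0.0073] [0.0003 0.0003]
vial1 [0.5048 0.3704 0.0792] [0.0003 0.0003]
vial2 [0.5381 0.4099 0.0727] [0.0012 0.0012]
reeltop z=.093 [0.50772104 0.14252051 0.093     ]
deck [ 0.4584 -0.0329  0.012 ]
deck [0.4225 0.4419 0.012 ]
deck [0.8732 0.4762 0.012 ]
```

drive_tool([
  [0,0,-3,-0.025,-0.0205,-0.012,1],
  [0,0,0,-0.0265,-0.0195,-0.012,1],
  [0,0,0,-0.0265,-0.0195,-0.012,1],
  [0,0,0,-0.0265,-0.0195,-0.012,1],
  [0,0,0,-0.0265,-0.0195,-0.012,1],
  [0,0,0,-0.0265,-0.0195,-0.012,1],
  [0,0,0,-0.0265,-0.0195,-0.012,1],
  [0,0,0,-0.0265,-0.0195,-0.012,1],
])

```text
time: 1.67
tool_pos: [0.4266, 0.3786, 0.3281]
tcp_rot: [0.623, 3.079, 0.001]
wrist_force: [1.0, 0.9, 1.3]
width: 1.0
grip_force: 0.0
```

drive_tool([
  [0,0,0,-0.0265,-0.0195,0,1],
  [0,0,0,-0.0265,-0.0195,0,1],
  [0,0,-5.4,-0.0265,-0.0195,0,1],
  [0,0,-5.4,-0.025,-0.022,0,1],
  [0,0,-5.4,-0.023,-0.0245,0,1],
  [0,0,-5.4,0,0,0,1],
  [0,0,-5.4,0,0,0,1],
  [0,0,0,0,0,0,1],
])

```text
time: 2.33
tool_pos: [0.5115, 0.237, 0.3273]
tcp_rot: [-0.114, 3.139, 0.0]
wrist_force: [-0.8, 0.1, 0.9]
width: 0.997
grip_force: 0.0
```

```bash
cat > look.py <<'E'
from h import *
import sys,pickle
def look(tag,names):
    s=status.read_state(); p=read_camera("wrist"); T=T_of(p,s)
    pickle.dump((s,p),open(f"w_{tag}.pkl","wb")); cv2.imwrite(f"pics/w_{tag}.png",p["color"][...,::-1])
    print(s["time"],np.round(s["tool_pos"],4),"cam",T[:3,3].round(3),"heading",np.degrees(np.arctan2(*R.from_rotvec(s["tcp_rot"]).as_matrix()[[1,0],1])).round(2),"q",np.round(s["q"],2),"F",np.round(s["wrist_force"],1))
    for n in names:
        for m in masks_of(p,n)[:4]:
            ys,xs=np.nonzero(m["mask"]); print(n,round(m["score"],2),[int(v) for v in m["bbox"]],round(xs.mean(),1),round(ys.mean(),1))
if __name__=="__main__": look(sys.argv[1],sys.argv[2:])
E
python3 look.py 1 reel knob gate bolt
```

```text
2.3333 [0.5115 0.237  0.3273] cam [0.437 0.231 0.47 ] heading 94.14 q [ 0.39  0.01  1.72  0.    1.42 -1.25] F [-0.8  0.1  0.9]
reel 0.84 [146, 11, 213, 75] 177.9 43.3
reel 0.77 [248, 13, 299, 71] 271.8 39.5
reel 0.73 [161, 127, 216, 178] 188.3 150.3
reel 0.62 [1, 8, 84, 72] 38.9 40.1
knob 0.76 [84, 227, 134, 272] 107.5 252.9
gate 0.73 [42, 215, 347, 282] 207.7 248.2
gate 0.19 [336, 147, 363, 168] 349.9 156.5
bolt 0.95 [38, 228, 289, 273] 149.9 240.5
bolt 0.21 [7, 220, 72, 266] 39.9 241.5
```

View pics/w_1.png

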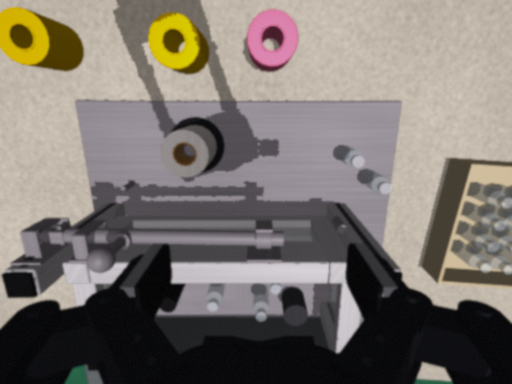

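drive_tool([
  [0,0,0,0.0025,-0.024,0.01,1],
  [0,0,0,0.0025,-0.024,0.01,1],
  [0,0,0,0.0025,-0.024,0.01,1],
  [0,0,0,0.0025,-0.024,0.01,1],
  [0,0,0,0,0,0,1],
  [0,0,0,0,0,0,1],
])

```text
time: 3.08
tool_pos: [0.5075, 0.141, 0.2867]
tcp_rot: [0.109, -3.139, -0.0]
wrist_force: [0.1, 0.5, 0.8]
width: 1.0
grip_force: 0.0
```

```bash
python3 look.py 2 reel knob bolt; python3 - <<'E'
import cv2
a=cv2.imread("pics/w_2.png"); cv2.imwrite("pics/w_2c.png",cv2.resize(a[60:330,80:480],None,fx=2,fy=2,interpolation=cv2.INTER_CUBIC))
E
```

```text
3.0833 [0.5075 0.141  0.2867] cam [0.433 0.135 0.429] heading 93.99 q [ 0.22 -0.05  1.85  0.    1.34 -1.42] F [0.1 0.5 0.8]
reel 0.9 [55, 8, 142, 77] 97.6 45.2
reel 0.77 [220, 11, 281, 83] 253.2 46.0
reel 0.7 [323, 8, 394, 76] 356.5 43.9
reel 0.58 [233, 136, 284, 196] 259.4 165.8
knob 0.75 [180, 258, 218, 312] 199.9 288.1
bolt 0.64 [116, 254, 349, 315] 241.1 271.8
```

View pics/w_2c.png

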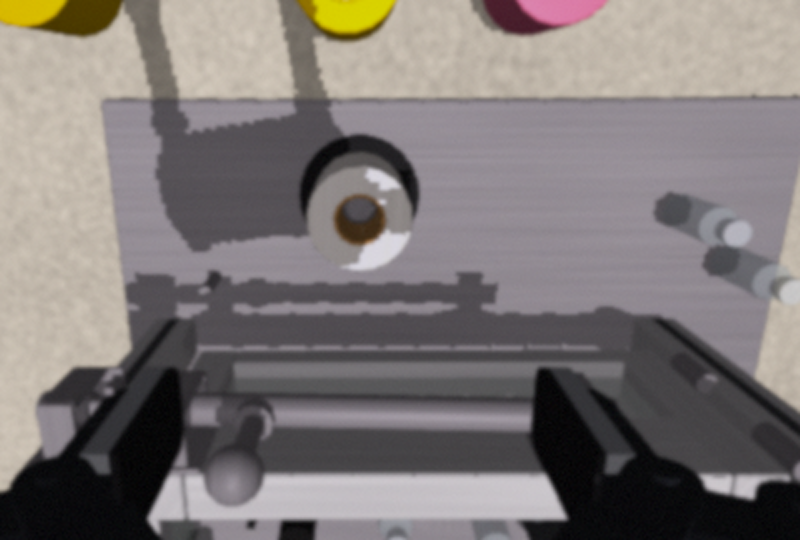

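The crop shows the white reel on the black table, with the grey spindle visible in its bore. The bore centre is at (260,169), and the knob ball is at (196.5,296.5).

```bash
python3 - <<'E'
from h import *
import pickle
L=[pickle.load(open(f"w_{k}.pkl","rb")) for k in (1,2)]
Ts=[T_of(p,s) for s,p in L]
o=pickle.load(open("p0.pkl","rb")); S,D=o["scene"],o["side"]
def w(a,b): return [ray(L[0][1],a,Ts[0]),ray(L[1][1],b,Ts[1])]
r=w((184.5,153),(260,169.3)); rd=ray(D,(80+414/2.4,120+273/2.4),T_of(D))
print("reel",tri(r+[rd]),tri(r)[0],[atz(x,.093).round(4) for x in r])
k=w((101,260),(196.5,296.5)); kk=[ray(S,(110+298/2.2,120+124/2.2),T_of(S)),ray(D,(80+365/2.4,120+160/2.4),T_of(D))]
print("knob",tri(k+kk),tri(k)[0],[atz(x,.223).round(4) for x in k+kk])
print(L[0][1]["intrinsics"])
E
```

```text
reel (array([0.50777971, 0.14217958, 0.09272805]), [np.float64(0.0004272252561501863), np.float64(0.00040327988517014306), np.float64(8.757879312178702e-05)]) [0.50747353 0.14230257 0.09423006] [array([0.5073, 0.1421, 0.093 ]), array([0.5081, 0.1423, 0.093 ])]
knob (array([0.58659557, 0.09568582, 0.22295106]), [np.float64(0.00196363751225553), np.float64(0.0007413928144056696), np.float64(0.001772505287055455), np.float64(0.0037583250732977744)]) [0.58932759 0.095425   0.22105856] [array([0.5886, 0.0962, 0.223 ]), array([0.5874, 0.096 , 0.223 ]), array([0.5888, 0.0978, 0.223 ]), array([0.5832, 0.094 , 0.223 ])]
[[298.16800579   0.         258.32318074]
 [  0.         298.16800579 191.53564274]
 [  0.           0.           1.        ]]
```

drive_tool([
  [0,0,0,0,0.0012,0.037,1],
  [0,0,0,0,0,0.037,1],
  [0,0,0,0,0,0.037,1],
  [0,0,0,0,0,0.037,1],
  [0,0,0,0,0,0.037,1],
  [0,0,0,0,0,0.034,1],
  [0,0,0,0,0,0.023,1],
  [0,0,0,0,0,0,1],
])

```text
time: 3.95
tool_pos: [0.5033, 0.1425, 0.04]
tcp_rot: [0.114, -3.129, 0.003]
wrist_force: [-0.5, -0.2, -0.1]
width: 0.999
grip_force: 0.0
```

drive_tool([
  [0,0,0,0,0,0,0.5],
  [0,0,0,0,0,0,0.5],
  [0,0,0,0,0,0,0.5],
  [0,0,0,0,0,0,0.5],
  [0,0,0,0,0,0,0.5],
  [0,0,0,0,0,0,0.5],
], force=30)

```text
time: 4.45
tool_pos: [0.5099, 0.1433, 0.0474]
tcp_rot: [-0.113, 3.135, 0.002]
wrist_force: [0.1, 0.4, 5.2]
width: 0.727
grip_force: 33.6
```

drive_tool([
  [0,0,0,0,0,-0.01,0.5],
  [0,0,0,0,0,-0.015,0.5],
  [0,0,0,0,0,-0.02,0.5],
  [0,0,0,0,0,-0.02,0.5],
  [0,0,0,0,0,-0.02,0.5],
  [0,0,0,0,0,-0.02,0.5],
  [0,0,0,0,0,-0.01,0.5],
  [0,0,0,0,0,0,0.5],
])

```text
time: 5.12
tool_pos: [0.5097, 0.143, 0.1635]
tcp_rot: [-0.112, 3.134, 0.001]
wrist_force: [0.2, -0.6, -1.4]
width: 0.727
grip_force: 34.2
```

drive_tool([
  [0,0,0,0.003,-0.02,-0.01,0.5],
  [0,0,0,0.003,-0.035,0,0.5],
  [0,0,0,0.003,-0.04,0,0.5],
  [0,0,0,0.003,-0.04,0,0.5],
  [0,0,0,0.003,-0.04,0,0.5],
  [0,0,0,0.003,-0.04,0,0.5],
  [0,0,0,0.003,-0.04,0,0.5],
  [0,0,0,0.003,-0.04,0,0.5],
])

```text
time: 5.78
tool_pos: [0.5036, -0.1548, 0.1686]
tcp_rot: [0.113, -3.137, -0.002]
wrist_force: [0.8, -0.5, -1.6]
width: 0.728
grip_force: 34.2
```

drive_tool([
  [0,0,0,0.002,-0.035,0,0.5],
  [0,0,0,0,-0.02,0,0.5],
  [0,0,0,0,0,0,0.5],
  [0,0,0,0,0,0,0.5],
])

```text
time: 6.12
tool_pos: [0.5059, -0.209, 0.1686]
tcp_rot: [0.108, -3.137, -0.003]
wrist_force: [-0.4, 1.1, -2.1]
width: 0.728
grip_force: 34.3
```

```bash
python3 look.py 3 reel tray other_reel
```

```text
6.1167 [ 0.5059 -0.209   0.1686] cam [ 0.432 -0.215  0.311] heading 93.95 q [-0.44  0.07  1.94  0.    1.13 -2.08] F [-0.4  1.1 -2.1]
reel 0.84 [396, 1, 512, 100] 461.2 55.3
reel 0.58 [181, 179, 336, 343] 258.3 267.7
tray 0.93 [2, 0, 231, 264] 106.9 128.9
other_reel 0.91 [75, 13, 174, 106] 122.2 59.7
```

View pics/w_3.png

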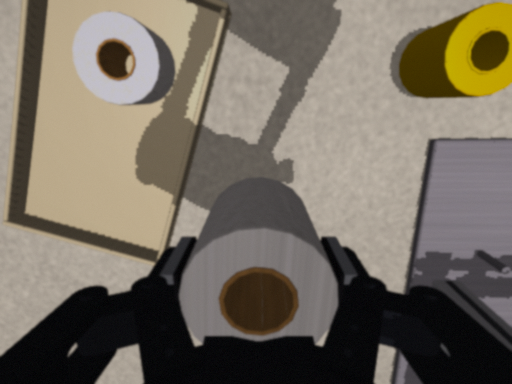

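The picture shows the reel upright in the grip at (258,300). The tray's rim corners are at (8,220), (159,260) and (229,9), and the other reel's bore is at (116,60); the free half lies below that.

```bash
python3 - <<'E'
from h import *
import pickle
s,p=pickle.load(open("w_3.pkl","rb")); T=T_of(p,s)
A,B,C=[atz(ray(p,c,T),.03) for c in [(8,220),(159,260),(229,9)]]
print(A,B,C,np.linalg.norm(A-B),np.linalg.norm(B-C))
ex=(B-C)/np.linalg.norm(B-C); ey=(B-A)/np.linalg.norm(B-A); print(np.degrees(np.arctan2(ex[1],ex[0])))
c=(A+C)/2; print("c",c,B-ex*.13-ey*.08,"other",atz(ray(p,(116,60),T),.055))
print("free mid",B-ex*.07-ey*.08)
print("held reel bore",[atz(ray(p,(258.5,300),T),z) for z in (.215,.22)])
E
```

```text
[ 0.56319334 -0.45604677  0.03      ] [ 0.59885277 -0.30797305  0.03      ] [ 0.36095981 -0.24367248  0.03      ] 0.15230699808542283 0.24642975490149094
-15.125168956797268
c [ 0.46207657 -0.34985962  0.03      ] [ 0.45462592 -0.35182878  0.03      ] other [ 0.40888341 -0.32827297  0.055     ]
free mid [ 0.51254741 -0.36748449  0.03      ]
held reel bore [array([ 0.50364447, -0.20968611,  0.215     ]), array([ 0.49992832, -0.20995071,  0.22      ])]
```

drive_tool([
  [0,0,0,0,-0.02,0,0.5],
  [0,0,0,0,-0.037,0,0.5],
  [0,0,0,0,-0.04,0,0.5],
  [0,0,0,0,-0.035,0,0.5],
  [0,0,0,0,-0.025,0,0.5],
  [0,0,6.3,0,0,0,0.5],
  [0,0,6.3,0,0,0,0.5],
  [0,0,6.3,0,0,0,0.5],
])

```text
time: 6.98
tool_pos: [0.5186, -0.3642, 0.1698]
tcp_rot: [-0.411, -3.114, -0.001]
wrist_force: [0.5, -0.6, -1.7]
width: 0.728
grip_force: 34.3
```

drive_tool([
  [0,0,0,0,0,0.02,0.5],
  [0,0,0,0,0,0.03,0.5],
  [0,0,0,0,0,0.03,0.5],
  [0,0,0,0,0,0.02,0.5],
  [0,0,0,0,0,0.013,0.5],
  [0,0,0,0,0,0.01,0.5],
  [0,0,0,0,0,0,0.5],
  [0,0,0,0,0,0,0.5],
])

```text
time: 7.65
tool_pos: [0.5189, -0.3647, 0.0476]
tcp_rot: [0.403, 3.115, -0.0]
wrist_force: [-0.4, -0.1, -1.4]
width: 0.729
grip_force: 34.3
```

drive_tool([
  [0,0,0,0,0,0.004,0.5],
  [0,0,0,0,0,0.004,0.5],
  [0,0,0,0,0,0.002,0.5],
  [0,0,0,0,0,0.001,0.5],
  [0,0,0,0,0,0.0,0.5],
  [0,0,0,0,0,0,0.5],
])

```text
time: 8.15
tool_pos: [0.5184, -0.365, 0.0365]
tcp_rot: [0.404, 3.115, -0.0]
wrist_force: [0.1, 0.6, -1.7]
width: 0.725
grip_force: 34.3
```

drive_tool([
  [0,0,0,0,0,0.001,0.5],
  [0,0,0,0,0,0.001,0.5],
  [0,0,0,0,0,0,0.5],
])

```text
time: 8.4
tool_pos: [0.5186, -0.3651, 0.0345]
tcp_rot: [0.404, 3.115, -0.0]
wrist_force: [-0.7, 0.1, -0.2]
width: 0.726
grip_force: 34.4
```

drive_tool([
  [0,0,0,0,0,0.0005,0.5],
  [0,0,0,0,0,0,0.5],
])

```text
time: 8.57
tool_pos: [0.5185, -0.3651, 0.0345]
tcp_rot: [0.404, 3.115, -0.0]
wrist_force: [-3.1, 1.0, 4.0]
width: 0.728
grip_force: 34.7
```

drive_tool([
  [0,0,0,0,0,0,0.8],
  [0,0,0,0,0,0,0.9],
  [0,0,0,0,0,0,1],
  [0,0,0,0,0,0,1],
  [0,0,0,0,0,0,1],
  [0,0,0,0,0,0,1],
])

```text
time: 9.07
tool_pos: [0.5184, -0.3648, 0.0337]
tcp_rot: [-0.404, -3.115, -0.0]
wrist_force: [-0.0, 0.1, 0.5]
width: 1.001
grip_force: 0.0
```

drive_tool([
  [0,0,0,0,0,-0.01,1],
  [0,0,0,0,0,-0.02,1],
  [0,0,0,0,0,-0.03,1],
  [0,0,0,0,0,-0.04,1],
  [0,0,0,0,0,-0.04,1],
  [0,0,0,0,0,-0.04,1],
  [0,0,0,0,0,-0.04,1],
  [0,0,0,0,0,-0.03,1],
])

```text
time: 9.73
tool_pos: [0.5191, -0.3654, 0.2892]
tcp_rot: [0.404, 3.111, -0.004]
wrist_force: [1.4, 0.3, -0.2]
width: 1.0
grip_force: 0.0
```

```bash
python3 look.py 4 reel tray other_reel; python3 - <<'E'
from h import *
import pickle
s,p=pickle.load(open("w_4.pkl","rb")); T=T_of(p,s)
for m in masks_of(p,"reel")[:2]:
    x=m["bbox"]; print(x,atz(ray(p,((x[0]+x[2])/2,(x[1]+x[3])/2),T),.05))
E
```

```text
9.7333 [ 0.5191 -0.3654  0.2892] cam [ 0.446 -0.346  0.431] heading 75.22 q [-0.65  0.16  1.63 -0.    1.35 -1.97] F [ 1.4  0.3 -0.2]
reel 0.86 [235, 133, 285, 189] 258.6 160.3
reel 0.74 [455, 0, 510, 14] 478.7 4.5
tray 0.95 [186, 0, 319, 207] 255.0 97.8
other_reel 0.69 [239, 32, 295, 96] 265.9 60.9
other_reel 0.61 [493, 33, 512, 214] 505.5 101.2
[235.0, 133.7, 285.0, 189.4] [ 0.52145241 -0.36506939  0.05      ]
[455.2, 0.0, 510.7, 14.0] [ 0.41726011 -0.08327806  0.05      ]
```

View pics/w_4.png

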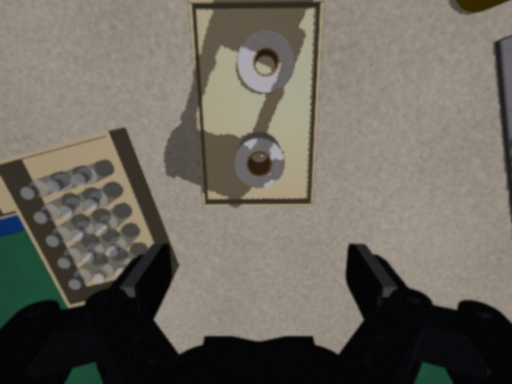

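The white reel stands upright in the free half of the tray at (259,161), and the other reel is untouched at (266,61). Next is the knob.

drive_tool([
  [0,0,-6.3,0,0,-0.013,1],
  [0,0,-6.3,0,0,-0.013,1],
  [0,0,-6.3,-0.0085,0.03,-0.013,0.7],
  [0,0,0,-0.0085,0.038,0,0.7],
  [0,0,0,-0.0085,0.038,0,0.7],
  [0,0,0,-0.0085,0.038,0,0.7],
  [0,0,0,-0.0085,0.038,0,0.7],
  [0,0,0,-0.0085,0.038,0,0.7],
])

```text
time: 10.65
tool_pos: [0.5555, -0.1406, 0.3201]
tcp_rot: [0.112, -3.135, -0.002]
wrist_force: [1.0, -0.6, 0.2]
width: 0.701
grip_force: 0.0
```

drive_tool([
  [0,0,0,-0.0085,0.038,0,0.7],
  [0,0,0,-0.0085,0.038,0,0.7],
  [0,0,0,-0.0085,0.038,0,0.7],
  [0,0,0,-0.0085,0.038,0,0.7],
  [0,0,0,-0.0085,0.038,0,0.7],
  [0,0,0,-0.0085,0.038,0,0.7],
  [0,0,0,0,0.006,0,0.7],
  [0,0,0,0,0,0,0.7],
])

```text
time: 11.32
tool_pos: [0.5896, 0.0968, 0.32]
tcp_rot: [0.119, -3.134, 0.0]
wrist_force: [0.5, -0.4, -0.4]
width: 0.702
grip_force: 0.0
```

```bash
python3 look.py 5 knob gate; python3 - <<'E'
import cv2
a=cv2.imread("pics/w_5.png"); cv2.imwrite("pics/w_5c.png",cv2.resize(a[150:384,60:460],None,fx=2,fy=2,interpolation=cv2.INTER_CUBIC))
E
```

```text
11.3167 [0.5896 0.0968 0.32  ] cam [0.516 0.091 0.463] heading 94.35 q [ 0.12  0.08  1.66  0.    1.41 -1.53] F [ 0.5 -0.4 -0.4]
knob 0.91 [244, 171, 274, 207] 259.0 189.2
knob 0.45 [464, 125, 512, 146] 488.6 136.3
gate 0.85 [160, 161, 511, 226] 344.6 198.5
gate 0.33 [463, 124, 512, 147] 489.6 136.4
```

View pics/w_5c.png

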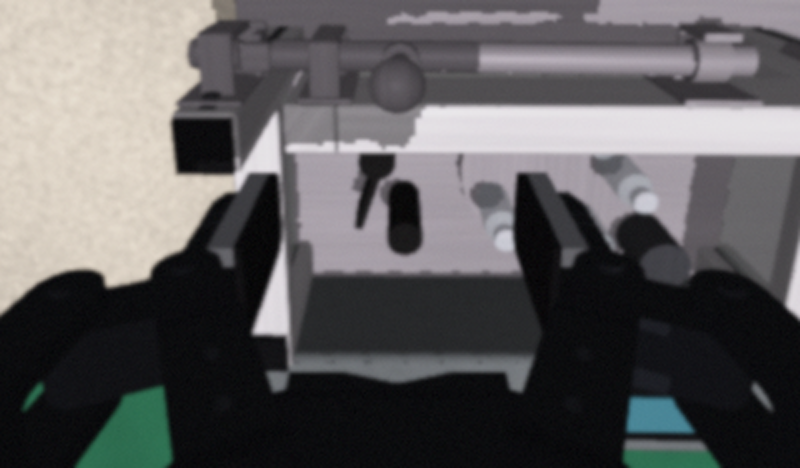

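The crop shows the ball at about (258.5,192.5), with the strap to its left and the gate's top edge behind it.

```bash
python3 - <<'E'
from h import *
import pickle
L=[pickle.load(open(f"w_{k}.pkl","rb")) for k in (1,2,5)]
rs=[ray(p,c,T_of(p,s)) for (s,p),c in zip(L,[(101,260),(196.5,296.5),(258.5,192.5)])]
print(tri(rs),tri(rs[1:])[0],atz(rs[2],.223))
s,p=L[2];T=T_of(p,s)
f=lambda c:atz(ray(p,(60+c[0]/2,150+c[1]/2),T),.2)
a,b=f((300,151)),f((790,153)); c,d=f((430,104)),f((790,107)); print(a,b,c,d,np.degrees(np.arctan2(*(b-a)[[1,0]])),np.degrees(np.arctan2(*(d-c)[[1,0]])))
E
```

```text
(array([0.58856489, 0.09597877, 0.22222313]), [np.float64(0.00043733935898515646), np.float64(0.0005299885998929502), np.float64(0.0002598800123317603)]) [0.58867507 0.09595722 0.22150705] [0.58838074 0.09621687 0.223     ]
[0.63153257 0.05318832 0.2       ] [0.61467549 0.28428643 0.2       ] [0.60334792 0.11274095 0.2       ] [0.59212902 0.27832268 0.2       ] 94.17195877345426 93.87612056711514
```

drive_tool([
  [0,0,0.3,0.001,-0.001,0.025,0.6],
  [0,0,0,0,0,0.03,0.6],
  [0,0,0,0,0,0.025,0.6],
  [0,0,0,0,0,0.02,0.6],
  [0,0,0,0,0,0.01,0.6],
  [0,0,0,0,0,0.005,0.6],
  [0,0,0,0,0,0,0.6],
  [0,0,0,0,0,0,0.6],
])

```text
time: 12.13
tool_pos: [0.5907, 0.0926, 0.2089]
tcp_rot: [-0.103, 3.138, 0.0]
wrist_force: [-0.3, -0.2, 0.5]
width: 0.6
grip_force: 0.0
```

drive_tool([
  [0,0,0,0,0,0,0.4],
  [0,0,0,0,0,0,0.32],
  [0,0,0,0,0,0,0.32],
  [0,0,0,0,0,0,0.32],
], force=20)

```text
time: 12.47
tool_pos: [0.5909, 0.0941, 0.2093]
tcp_rot: [-0.105, 3.137, 0.002]
wrist_force: [-0.4, 2.6, 1.9]
width: 0.323
grip_force: 1.3
```

drive_tool([
  [0,0,0,0.001,0.0018,0.002,0.36],
  [0,0,0,0.0014,0,0.002,0.36],
  [0,0,0,0,0,0,0.36],
  [0,0,0,0,0,0,0.36],
])

```text
time: 12.8
tool_pos: [0.5868, 0.0948, 0.2031]
tcp_rot: [0.105, -3.138, 0.001]
wrist_force: [0.1, 0.1, 0.5]
width: 0.362
grip_force: 0.0
```

```bash
python3 - <<'E'
from h import *
for i in range(2):
    s=status.read_state(); read_camera("side"); print(np.round(s["tool_pos"],4),s["wrist_force"],s["width"],s["grip_force"],np.round(s["joint_vel"],3))
E
```

```text
[0.5868 0.0948 0.2031] [0.1038322  0.13335655 0.51236491] 0.362269850033504 0.0 [-0.001  0.    -0.007  0.002 -0.001  0.002]
[0.5871 0.0948 0.2033] [-0.0758903  -0.30296853  0.177975  ] 0.3588018817394545 0.0 [-0.     0.    -0.008  0.002 -0.003 -0.   ]
```

drive_tool([
  [0,0,0,-0.0008,0.001,0,0.3],
  [0,0,0,0,0,0,0.15],
  [0,0,0,0,0,0,0.15],
  [0,0,0,0,0,0,0.15],
  [0,0,0,0,0,0,0.15],
], force=35)

```text
time: 13.32
tool_pos: [0.5883, 0.0959, 0.2038]
tcp_rot: [-0.104, 3.14, -0.0]
wrist_force: [-0.2, -0.1, 0.3]
width: 0.252
grip_force: 34.2
```

drive_tool([
  [0,0,0,0,0.0005,-0.002,0.15],
  [0,0,0,0,0.0005,-0.002,0.15],
  [0,0,0,0,0.0005,-0.002,0.15],
  [0,0,0,0,0.0005,-0.001,0.15],
  [0,0,0,0,0,0,0.15],
  [0,0,0,0,0,0,0.15],
  [0,0,0,0,0,0,0.15],
])

```text
time: 13.9
tool_pos: [0.5878, 0.098, 0.2107]
tcp_rot: [0.105, -3.139, 0.0]
wrist_force: [-0.4, -0.9, -3.6]
width: 0.253
grip_force: 34.5
```

drive_tool([
  [0,0,0,0,0.002,0,0.15],
  [0,0,0,0,0.002,0,0.15],
  [0,0,0,0,0.002,0,0.15],
  [0,0,0,0,0.002,0,0.15],
  [0,0,0,0,0.001,0,0.15],
  [0,0,0,0,0,0,0.15],
])

```text
time: 14.4
tool_pos: [0.5874, 0.1074, 0.2107]
tcp_rot: [0.105, -3.14, -0.001]
wrist_force: [0.2, 0.0, -4.9]
width: 0.256
grip_force: 34.5
```

drive_tool([
  [0,0,0,0,0.002,0,0.15],
  [0,0,0,0,0.003,0.0003,0.15],
  [0,0,0,0,0.003,0.0003,0.15],
  [0,0,0,0,0.003,0.0003,0.15],
  [0,0,0,0,0.002,0,0.15],
  [0,0,0,0,0,0,0.15],
])

```text
time: 14.9
tool_pos: [0.5865, 0.1207, 0.2099]
tcp_rot: [-0.105, 3.14, 0.001]
wrist_force: [-0.4, 0.1, -4.0]
width: 0.25
grip_force: 34.6
```

```bash
python3 look.py 6 knob bolt keeper; python3 - <<'E'
import cv2
a=cv2.imread("pics/w_6.png"); cv2.imwrite("pics/w_6c.png",cv2.resize(a[150:384,60:460],None,fx=2,fy=2,interpolation=cv2.INTER_CUBIC))
E
```

```text
14.9 [0.5865 0.1207 0.2099] cam [0.512 0.115 0.353] heading 93.83 q [ 0.16  0.14  1.8   0.    1.21 -1.48] F [-0.4  0.1 -4. ]
knob 0.69 [232, 213, 284, 293] 258.7 256.0
knob 0.6 [30, 194, 127, 272] 81.0 231.8
bolt 0.72 [84, 209, 512, 289] 289.6 231.3
bolt 0.55 [84, 206, 511, 290] 304.1 230.7
keeper 0.98 [31, 193, 126, 273] 81.1 231.8
```

View pics/w_6c.png

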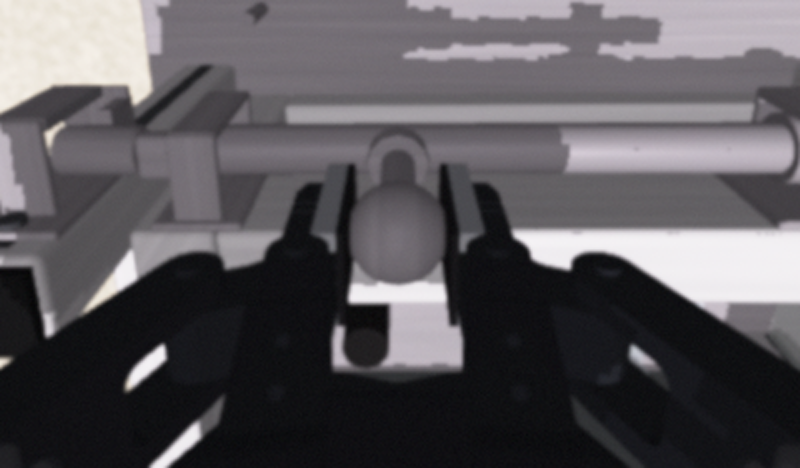

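The ball sits centred in the pads and the bolt is about 23 mm drawn, its nose just leaving the staple at the left.

drive_tool([
  [0,0,0,0,0.002,0,0.15],
  [0,0,0,0,0.003,0,0.15],
  [0,0,0,0,0.004,0.0003,0.15],
  [0,0,0,0,0.004,0.0003,0.15],
  [0,0,0,0,0.004,0.0003,0.15],
  [0,0,0,0,0.004,0,0.15],
  [0,0,0,0,0.002,0,0.15],
  [0,0,0,0,0,0,0.15],
])

```text
time: 15.77
tool_pos: [0.585, 0.1439, 0.209]
tcp_rot: [-0.105, 3.14, 0.001]
wrist_force: [-0.9, 0.7, -2.8]
width: 0.255
grip_force: 34.6
```

drive_tool([
  [0,0,1,0.0036,0.0005,0,0.15],
  [0,0,1.75,0.0062,0.001,0,0.15],
  [0,0,1.75,0.0062,0.001,0,0.15],
  [0,0,1.75,0.0062,0.001,0,0.15],
  [0,0,1.75,0.0062,0.001,0,0.15],
  [0,0,0,0,0,0,0.15],
])

```text
time: 16.27
tool_pos: [0.5557, 0.1476, 0.209]
tcp_rot: [-0.117, -3.139, -0.001]
wrist_force: [0.3, -0.2, -2.5]
width: 0.255
grip_force: 34.7
```

```bash
cat > g.py <<'E'
from h import *
s=status.read_state(); P=np.array(s["tool_pos"]); M=R.from_rotvec(s["tcp_rot"]).as_matrix()
H=np.array([.5997,.3474]); d=P[:2]-H; r=np.hypot(*d)
hd=np.degrees(np.arctan2(M[1,1],M[0,1]))
# gate angle from knob: offset 29 mm in front
along=np.sqrt(r*r-.029**2); e=np.degrees(np.arctan2(-d[1],-d[0]))+0
gy=np.degrees(np.arctan2(-d[1],-d[0]))-np.degrees(np.arctan2(.029,along))
print("along",along.round(4),"bolt",(.25-along).round(4),"gate +y heading",gy.round(2),"tool",hd.round(2),"theta",np.radians(94.05-gy).round(3),P.round(4),s["wrist_force"],s["width"],s["grip_force"])
E
python3 g.py
```

```text
along 0.2025 bolt 0.0475 gate +y heading 69.42 tool 85.74 theta 0.43 [0.5557 0.1476 0.209 ] [ 0.31047156 -0.20758901 -2.47869159] 0.2551857140659096 34.662224650382996
```

drive_tool([
  [0,0,1.75,0.0062,0.001,0,0.15],
  [0,0,1.75,0.0062,0.001,0,0.15],
  [0,0,1.75,0.0062,0.001,0,0.15],
  [0,0,1.75,0.0062,0.001,0,0.15],
  [0,0,1.75,0.0062,0.001,0,0.15],
  [0,0,1.75,0.0062,0.001,0,0.15],
])

```text
time: 16.77
tool_pos: [0.5212, 0.1582, 0.2092]
tcp_rot: [0.403, 3.114, -0.001]
wrist_force: [1.3, -0.9, -2.0]
width: 0.255
grip_force: 34.6
```

drive_tool([
  [0,0,1.75,0.0062,0.001,0,0.15],
  [0,0,1.75,0.0062,0.001,0,0.15],
  [0,0,1.75,0.0062,0.001,0,0.15],
  [0,0,1.75,0.0062,0.001,0,0.15],
  [0,0,1.75,0.0062,0.001,0,0.15],
  [0,0,0,0,0,0,0.15],
  [0,0,0,0,0,0,0.15],
  [0,0,0,0,0,0,0.15],
])

```text
time: 17.43
tool_pos: [0.4936, 0.1726, 0.2092]
tcp_rot: [0.636, 3.075, -0.0]
wrist_force: [1.2, -1.1, -2.2]
width: 0.254
grip_force: 34.7
```

```bash
sed -i 's/-d\[0\]))-np.degrees/-d[0]))+np.degrees/' g.py; python3 g.py; python3 - <<'E'
from h import *
p=read_camera("side"); cv2.imwrite("pics/side9.png",cv2.resize(p["color"][120:360,80:360,::-1],None,fx=2.4,fy=2.4,interpolation=cv2.INTER_CUBIC))
E
python3 g.py
```

```text
along 0.2024 bolt 0.0476 gate +y heading 66.88 tool 66.62 theta 0.474 [0.4936 0.1726 0.2092] [ 1.16716219 -1.10633352 -2.23130945] 0.2543116479950428 34.694870710372925
along 0.2025 bolt 0.0475 gate +y heading 66.87 tool 66.6 theta 0.474 [0.4935 0.1726 0.2092] [ 0.81282919 -2.45244926 -1.50233767] 0.2547756658040624 34.69672679901123
```

View pics/side9.png

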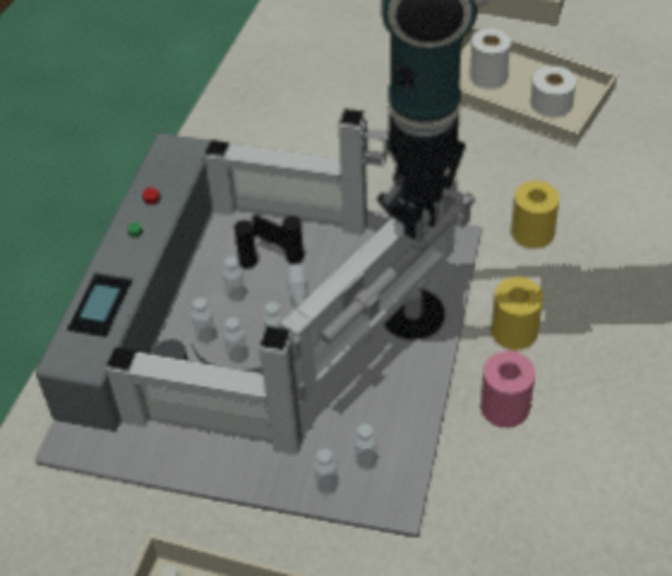

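The side view shows the gate standing open in the grip near (425,210) of the crop. The reel is upright in the tray at (490,58), and the vials and the other reel have not moved.

```bash
python3 -c "
from workcell import workorder; print(workorder.finish_job())"
```

```text
the job is handed in; nothing more can be done
None
```

I handed the job in with the gate held still about 0.47 rad open by the knob, the bolt drawn about 47 mm, and the reel upright in the tray's free half; the judging result was not shown to me.

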